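Raise the bench magnifier by one hole

ROBOT

A 6-joint arm with a two-finger parallel gripper is mounted at the origin on the work surface. World frame = base frame: x ahead of the robot, y to its left, z up, the work surface at z = 0. Lengths are in m, angles in rad, forces in N, time in s.
With the tool pointing down it reaches from about 0.275 to 0.725 m from the base axis. Payload 5.6 kg.
Tool frame: the origin (TCP) lies midway between the tips of the shut fingers; the grasp point (between the pads) lies 19 mm behind it; z points along the fingers, y is the line along which they close (so a half turn about z gives the same grasp; the last joint's range is limited). The gripper opens to 85 mm and grips with 20 to 120 N. Pads are 22 mm wide; open, the fingers measure 114 mm over their backs; the gripper's body (76 mm by 85 mm) begins 54 mm behind the grasp point. The pads swing forward as they close: fully open they stand 13 mm farther back than shut.
Start: joints at [-1.041, 0.255, 0.108, 0, -1.424, -0.285], TCP at [0.133, -0.534, 0.231] pointing down, gripper open.
Joint ranges: [-2.95, 2.95], [-1.21, 1.97], [-1.09, 1.5], [-2.87, 1.71], [-2.94, -0.07], [-3.05, 3.05]. Speed limits (rad/s): [2.57, 2.57, 3.14, 3.14, 3.14, 3.14].

INTERFACE

Orientations are given as a 3x3 rotation matrix whose columns are the frame's x, y, z axes.
In Python, from station import arm gives the robot as it stands.
- The arm moves only by the shell command python3 -m crank 'ROWS' [FORCE]. ROWS is JSON, a list of rows, each an object with "gripper": the closure, from -1 (fully open) to 1 (shut); "dp": the shift along the tool's x, y, z in cm, a list of three; "twist": the turn about the tool's z in degrees. In form: [{"gripper": gripper, "dp": [tx, ty, tz], "twist": twist}, ...]. A call has 1 to 20 rows; each row shifts and turns the commanded pose from where the row before left it, along the tool's axes as they then stand; what a row does not reach is not made up. A row lasts 1/10 s, in which the tool goes at most 50 mm and 8.59 degrees, less where a joint would pass 70% of its speed; a pose out of reach is approached as far as the arm can. A call is refused whole if a number of a shift passes 5 or a number of a turn 8.59, either way. A call with a gripper value outside its range is refused whole. The fingers move at their own pace and stop on an object; FORCE is the grip in N (left out, the last holds). Time passes only in rows, so rows that do not move let the fingers close. It gives the time, the measured TCP pose, the force, the opening and the grip force at its end, in the units of the state.
- arm.get_obs(): the state, without advancing time (a new reading comes with each control period).
- arm.camera(name): name is "scene" or "top" or "wrist"; returns a dict with "img" (384x512x3 uint8, blue, green, red), "vfov" (degrees; the focal length in pixels is half the picture's height over the tangent of half this angle, whatever the lens; pixels are square), "cx", "cy" (the principal point, pixels), "R" (3x3) and "t" (3): a world point X has camera coordinates R X + t. Camera axes: x right, y down, z forward; pixel columns grow to the right and rows downward; lengths in m; the calibration is good to about 2 mm. A picture is of the moment at which its call begins. There is no depth.
- arm.hand_in(): hands the job in; it is judged then, once.
The state is a dict: "clock": time; "joint_positions": joint angles; "joint_vel": joint speeds; "tau": joint torques, N m; "ee_pos": TCP position; "eef_rot": TCP orientation; "wrist_force": force on the tool from outside, world axes, zero at the start; "ft_torque": the same for the moment, N m; "finger_gap": finger opening in m; "gripper_force": force on a finger pad.
Only numpy, scipy, OpenCV 4.12 (cv2) and the standard library are available. Lean on these libraries where they do the work, as an engineer would, in place of code of your own. Each camera call takes 0.05 s, during which the arm holds its last target. There are 200 camera calls.

TASK

Raise the bench magnifier by one hole: squeeze the red snap button on its square column flush, slide the outer tube up until the button springs out into the next hole, and prove that it is locked by a steady tug or push of about 15 N on the tube, never wrenching it against the button. Then let go, leaving the other things on the bench alone.

Things in the scene. Friction and masses are not known exactly. Their poses are not given: they have to be found in the camera images.
- column (a point): Point on the column's vertical axis at the button's height, 200 mm above the bench. Fixed: the foot (110 mm square flange) is screwed down. A 28 mm square steel post carries the button; an aluminium tube, 34 mm square, 2 mm wall, slides on it. z up; x points squarely out of the tube's button face; the lens arm's clamp (28 mm wide) leaves the y face 60 to 95 mm below the button.
- button_tip (a point): Crown of the red snap button (12 mm diameter, round nose): 7 mm proud of the tube's face, 24 mm from the column's axis; x points outward. It sits on the post and pokes through a 15 mm hole of the tube. Spring: 2 N at first, 4.5 N when flush. A finger on it and one on the opposite face squeeze it flush and hold the tube at once.
- cap_top (a point): Centre of the flat black cap, 35 mm square, on top of the outer tube: 34 mm above the button and 234 mm above the bench at the start. Moves with the tube.
- lens (a point): Centre of the magnifier's lens ring (136 mm diameter, 22 mm thick), carried by the outer tube on a curved arm: 225 mm from the column's axis along its y, level with the tube's first hole. Do not run into it.
- sleeve (a joint): Height of the outer tube (about 0.35 kg with arm and lens) above the start, m, up positive. 0: button centred in its first hole. The next hole is below it on that face, 36 to 48 mm on: tubes are drilled differently, so go by the click. Upward it takes 10 to 15 N to get the hole's edge over the flush button, then 6 to 10 N. Play in a hole: 1.5 mm each way (it rests at the low end), then solid.
- button (a joint): How far the button is pressed in, m: 0 fully out (locked in a hole), 0.007 flush with the tube's face, at most 0.010. Once the tube has slid 10 mm the button hides behind its wall, needs no more pressing, and springs out by itself at the next hole unless a finger covers that hole.
- dish: Bystander: petri dish, 94 mm diameter, 16 mm high, lying below the lens. Origin at the centre of its underside.
- tipbox: Bystander: pipette tip box, white and yellow, 85 x 120 x 73 mm. Origin at the centre of its underside.
- reagent: Bystander: amber bottle with a red cap, 58 mm diameter, 115 mm high. Origin at the centre of its underside.
- microrack: Bystander: blue rack of microtubes, 75 x 130 x 44 mm. Origin at the centre of its underside.

How it is judged:
On the way, in this order (a step that is already met when the one before it is completed fails the run):
1. the button is pressed in and the tube slides up off its hole (value of joint button above 0.006 m and value of joint sleeve between 0.01 and 0.034 m), for 0.05 s.
2. the button has sprung out into the next hole and the tube is not forced against it (value of joint button below 0.0025 m and value of joint sleeve between 0.034 and 0.05 m and contact force between sleeve and button below 6 N), for 0.03 s.
3. the tube is tugged or pushed against the sprung-out button with at least 6 N (its own weight and friction take up part of the 15 N asked for), and it holds (value of joint button below 0.0025 m and value of joint sleeve between 0.034 and 0.05 m and contact force between sleeve and button above 6 N), for 0.1 s.
At the end, for the whole second after the job is handed in: The outer tube stands one hole higher (36 to 48 mm up, as it is drilled, with 1.5 mm of play), at rest, with the button sprung out in that hole (within 2.5 mm of fully out), and the gripper has let go (value of joint button below 0.0025 m and value of joint sleeve between 0.034 and 0.05 m and velocity of joint sleeve between -0.01 and 0.01 m/s); the robot touches nothing.
It fails at once if the tube is forced against the locked button with more than 25 N (contact force between sleeve and button above 25 N).
It fails at once if the tube is taken past the next hole (value of joint sleeve above 0.055 m).
It fails at once if the petri dish, tip box, amber bottle or microtube rack is shifted by more than 15 mm (distance of any of dish, tipbox, reagent, microrack from where it was at the start of the episode above 0.015 m).
It also fails if it takes over 48 s, if anything falls off the work surface, if the arm or the gripper's body presses on something with over 40 N, if the wrist force passes 120 N, or if a joint passes its speed limit or range.

## Working session

There is one attempt and no reset: what is moved stays moved. The work goes in short steps, Python scripts to look and compute and a shell command to move; the robot and the scene stay as the last step left them, time stands still between calls to the robot, and variables do not carry over. Pictures are saved under pics/ and viewed, at most 10 in all, crops included, and the job is handed in when it is done.

```bash
mkdir -p pics; cat > h.py <<'E'
import numpy as np, cv2
from station import arm
def snap(n,f):
    c=arm.camera(n); cv2.imwrite(f,c["img"]); 
    np.savez(f+".npz",R=np.array(c["R"]),t=np.array(c["t"]),k=[192/np.tan(np.radians(c["vfov"])/2),c["cx"],c["cy"]]); return c
def ray(f,u,v):
    d=np.load(f+".npz"); k=d["k"]; R=d["R"]; 
    o=-R.T@d["t"]; r=R.T@np.array([(u-k[1])/k[0],(v-k[2])/k[0],1]); return o,r/np.linalg.norm(r)
def atz(f,u,v,z):
    o,r=ray(f,u,v); return o+r*(z-o[2])/r[2]
def tri(*obs):
    A=0;b=0
    for f,u,v in obs:
        o,r=ray(f,u,v);P=np.eye(3)-np.outer(r,r);A=A+P;b=b+P@o
    return np.linalg.solve(A,b)
def proj(f,X):
    d=np.load(f+".npz");p=d["R"]@X+d["t"];return d["k"][0]*p[:2]/p[2]+d["k"][1:]
E
python3 - <<'E'
from h import *
a=snap("scene","pics/s0.png")["img"];b=snap("top","pics/t0.png")["img"]
for f in("s0","t0"):
    o,r=ray(f"pics/{f}.png",256,192);print(f,o,r)
E
```

```text
s0 [1.04511113 0.35824455 0.74534901] [-0.57780968 -0.41490413 -0.70284461]
t0 [0.43004358 0.00739525 1.15418242] [ 0.15210236 -0.01774556 -0.98820543]
```

View pics/s0.png

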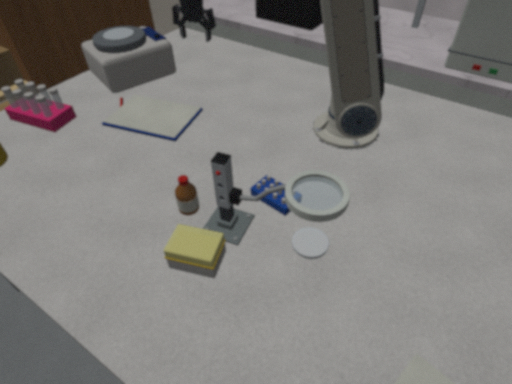

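View pics/t0.png

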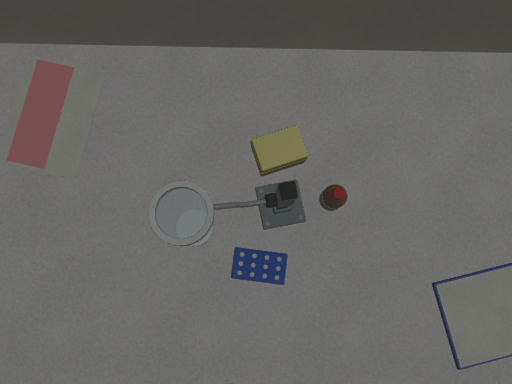

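```bash
python3 - <<'E'
from h import *
S,T="pics/s0.png","pics/t0.png"
a=cv2.imread(S)[140:250,150:310];b=cv2.imread(T)[165:245,240:356]
cv2.imwrite("pics/c0.png",np.hstack([cv2.resize(a,(465,320),interpolation=2),cv2.resize(b,(335,320)[:2],interpolation=2)]))
print("cap top",atz(T,288,190,.234),"scene",atz(S,222,157,.234))
print("lens",atz(T,182,213,.2),"reag",atz(T,338,193,.115))
o=arm.get_obs();print(o["ee_pos"],np.round(o["eef_rot"],3).tolist(),o["finger_gap"])
E
```

```text
cap top [ 0.57671335 -0.07414362  0.234     ] scene [ 0.57564338 -0.06951464  0.234     ]
lens [0.53048398 0.14386777 0.2       ] reag [ 0.59034419 -0.1997523   0.115     ]
[ 0.13324649 -0.53314762  0.23047688] [[-0.97, -0.242, -0.0], [-0.242, 0.97, 0.002], [0.0, 0.002, -1.0]] 0.08570649941045949
```

View pics/c0.png

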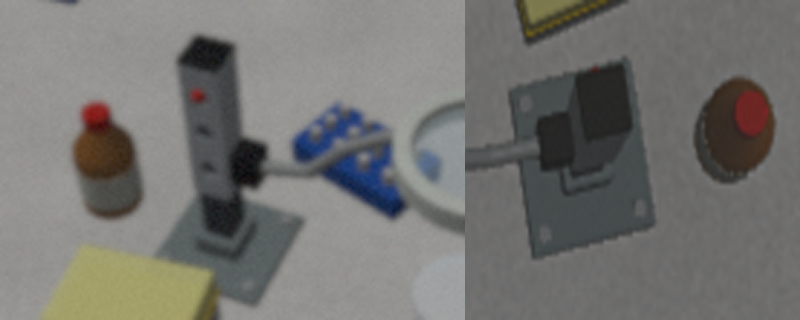

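Button is on the +x-ish face (scene ≈ (218,173)), cap centre at scene (221,158), and lens and foot edges both give a column yaw of about 12.2°. The column is at (0.576, -0.072). First I raise and twist -88°.

```bash
python3 -m crank '[{"gripper":-1,"dp":[0,0,-0.5],"twist":-8},{"gripper":-1,"dp":[0,0,-0.5],"twist":-8},{"gripper":-1,"dp":[0,0,-0.5],"twist":-8},{"gripper":-1,"dp":[0,0,-0.5],"twist":-8},{"gripper":-1,"dp":[0,0,-0.5],"twist":-8},{"gripper":-1,"dp":[0,0,-0.5],"twist":-8},{"gripper":-1,"dp":[0,0,-0.5],"twist":-8},{"gripper":-1,"dp":[0,0,-0.5],"twist":-8},{"gripper":-1,"dp":[0,0,-0.5],"twist":-8},{"gripper":-1,"dp":[0,0,-0.5],"twist":-8},{"gripper":-1,"dp":[0,0,0],"twist":-8},{"gripper":-1,"dp":[0,0,0],"twist":0},{"gripper":-1,"dp":[0,0,0],"twist":0}]' 30
python3 -c "
from h import *
o=arm.get_obs();R=np.array(o['eef_rot']);p=np.array(o['ee_pos']);print(np.round(R,3).tolist(),R.T@(np.array([.576,-.072,.275])-p),o['joint_positions'])"
```

```text
clock: 1.4
ee_pos: [0.1333, -0.5334, 0.2808]
eef_rot: [[0.205, -0.979, -0.0], [-0.979, -0.205, 0.001], [-0.001, 0.0, -1.0]]
wrist_force: [0.6, 0.0, 0.2]
finger_gap: 0.0857
gripper_force: 0.0
[[0.205, -0.979, -0.0], [-0.979, -0.205, 0.001], [-0.001, 0.0, -1.0]] [-0.36098635 -0.52776575  0.00614773] [-1.04138598e+00  2.47059090e-01  2.21837864e-01 -2.33982274e-04
 -1.54647996e+00  1.24754302e+00]
```

```bash
python3 -m crank '[{"gripper":-1,"dp":[-2,-3],"twist":0}]' 2>&1 | tail -1; python3 -m crank '[{"gripper":-1,"dp":[-2,-2.9,0],"twist":0},{"gripper":-1,"dp":[-2,-2.9,0],"twist":0},{"gripper":-1,"dp":[-2,-2.9,0],"twist":0},{"gripper":-1,"dp":[-2,-2.9,0],"twist":0},{"gripper":-1,"dp":[-2,-2.9,0],"twist":0},{"gripper":-1,"dp":[-2,-2.9,0],"twist":0},{"gripper":-1,"dp":[-2,-2.9,0],"twist":0},{"gripper":-1,"dp":[-2,-2.9,0],"twist":0},{"gripper":-1,"dp":[-2,-2.9,0],"twist":0},{"gripper":-1,"dp":[-2,-2.9,0],"twist":0},{"gripper":-1,"dp":[-2,-2.9,0],"twist":0},{"gripper":-1,"dp":[-2,-2.9,0],"twist":0},{"gripper":-1,"dp":[-2,-2.9,0],"twist":0},{"gripper":-1,"dp":[-2,-2.9,0],"twist":0},{"gripper":-1,"dp":[-2,-2.9,0],"twist":0},{"gripper":-1,"dp":[-2,-2.9,0],"twist":0},{"gripper":-1,"dp":[-2,-2.9,0],"twist":0},{"gripper":-1,"dp":[-1,-2,0],"twist":0},{"gripper":-1,"dp":[0,0,0],"twist":0},{"gripper":-1,"dp":[0,0,0],"twist":0}]'
python3 -c "
from h import *
o=arm.get_obs();R=np.array(o['eef_rot']);p=np.array(o['ee_pos']);print(R.T@(np.array([.576,-.072,.275])-p),o['joint_positions'])
snap('wrist','pics/w1.png');snap('scene','pics/s1.png')
print(ray('pics/w1.png',256,192),proj('pics/w1.png',np.array([.576,-.072,.234])))"
```

```text
validation failed for argument at $[0]...
clock: 3.4
ee_pos: [0.5621, -0.0842, 0.2807]
eef_rot: [[0.207, -0.978, -0.001], [-0.978, -0.207, -0.0], [-0.0, 0.001, -1.0]]
wrist_force: [0.2, -0.1, 0.2]
finger_gap: 0.0853
gripper_force: 0.0
[-0.00909288 -0.01617298  0.00566729] [ 1.26403873e-01  2.85531523e-01  2.72951345e-01  7.66942852e-05
 -1.55951708e+00  8.20462188e-02]
(array([ 0.5785911 , -0.16538254,  0.42411963]), array([-0.07936714,  0.30982839, -0.94747413])) [231.18415089 225.28831438]
```

View pics/w1.png

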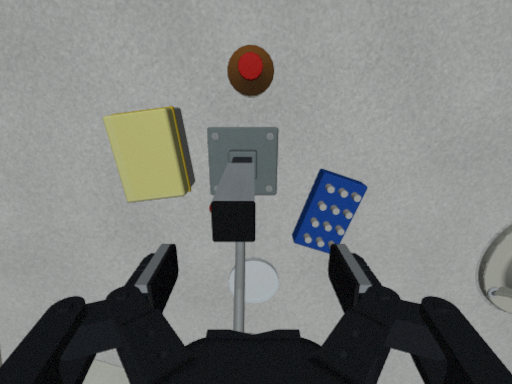

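```bash
python3 -c "
from h import *
o=arm.get_obs();R=np.array(o['eef_rot']);p=np.array(o['ee_pos']);W='pics/w1.png'
c=atz(W,234,221.5,.234);print(c,np.linalg.norm(atz(W,213,221.5,.234)-atz(W,255,221.5,.234)))
print(R.T@(c-p),tri((W,234,221.5),('pics/s0.png',221.2,158),('pics/t0.png',287.8,190)))"
```

```text
[ 0.57442966 -0.07568926  0.234     ] 0.033041499896061595
[-0.0064232  -0.01440412  0.04743631] [ 0.57562071 -0.07345493  0.22968459]
```

```bash
python3 -m crank '[{"gripper":-1,"dp":[-0.75,-1.48,0],"twist":0},{"gripper":-1,"dp":[0,0,0],"twist":0},{"gripper":-1,"dp":[0,0,1.5],"twist":0},{"gripper":-1,"dp":[0,0,1.5],"twist":0},{"gripper":-1,"dp":[0,0,1.5],"twist":0},{"gripper":-1,"dp":[0,0,1.5],"twist":0},{"gripper":-1,"dp":[0,0,1.5],"twist":0},{"gripper":-1,"dp":[0,0,1.5],"twist":0},{"gripper":-1,"dp":[0,0,1],"twist":0},{"gripper":-1,"dp":[0,0,0],"twist":0},{"gripper":-1,"dp":[0,0,0],"twist":0}]'
python3 -c "
from h import *
snap('wrist','pics/w2.png');c=snap('scene','pics/s2.png')['img'][120:230,150:290]
w=cv2.imread('pics/w2.png')
cv2.imwrite('pics/c2.png',np.hstack([cv2.resize(c,(400,314)),cv2.resize(w,(400,314))]))"
```

```text
clock: 4.6
ee_pos: [0.5751, -0.0744, 0.182]
eef_rot: [[0.208, -0.978, 0.001], [-0.978, -0.208, -0.0], [0.001, -0.001, -1.0]]
wrist_force: [-0.9, -0.4, 0.2]
finger_gap: 0.0853
gripper_force: 0.0
```

View pics/c2.png

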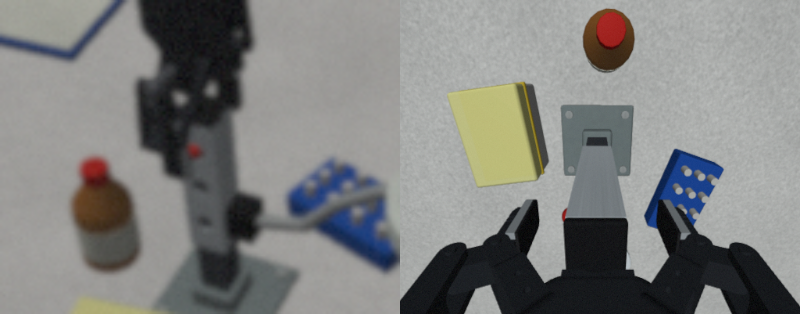

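```bash
python3 -m crank '[{"gripper":-1,"dp":[0,0,0.3],"twist":0},{"gripper":-0.3,"dp":[0,0,0],"twist":0},{"gripper":0,"dp":[0,0,0],"twist":0},{"gripper":1,"dp":[0,0,0],"twist":0},{"gripper":1,"dp":[0,0,0],"twist":0},{"gripper":1,"dp":[0,0,0],"twist":0},{"gripper":1,"dp":[0,0,0],"twist":0},{"gripper":1,"dp":[0,0,0],"twist":0},{"gripper":1,"dp":[0,0,0],"twist":0},{"gripper":1,"dp":[0,0,0],"twist":0}]' 35
python3 -c "
from h import *
c=snap('scene','pics/s3.png')['img'][120:230,150:290]
w=snap('wrist','pics/w3.png')['img'][200:384,100:412]
cv2.imwrite('pics/c3.png',np.hstack([cv2.resize(c,(400,314)),cv2.resize(w,(400,314))]))"
```

```text
clock: 5.7
ee_pos: [0.5762, -0.0739, 0.1788]
eef_rot: [[0.208, -0.978, 0.003], [-0.978, -0.208, 0.0], [0.0, -0.003, -1.0]]
wrist_force: [5.2, 0.3, 1.4]
finger_gap: 0.0336
gripper_force: 29.5
```

View pics/c3.png

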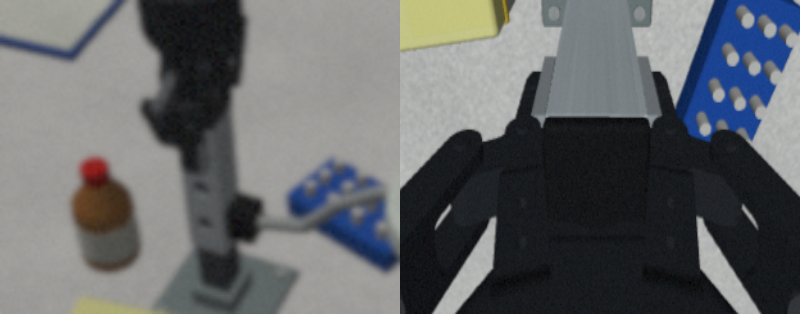

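The gap is 33.6 mm, so the button is flush and the tube is gripped. Now I lift slowly.

```bash
python3 -m crank '[{"gripper":1,"dp":[0,-0.1,-0.1],"twist":0},{"gripper":1,"dp":[0,0,-0.1],"twist":0},{"gripper":1,"dp":[0,0,-0.1],"twist":0},{"gripper":1,"dp":[0,0,-0.1],"twist":0}]' 35; python3 -m crank '[{"gripper":1,"dp":[0,0,-0.15],"twist":0},{"gripper":1,"dp":[0,0,-0.15],"twist":0},{"gripper":1,"dp":[0,0,-0.15],"twist":0},{"gripper":1,"dp":[0,0,-0.15],"twist":0},{"gripper":1,"dp":[0,0,-0.15],"twist":0},{"gripper":1,"dp":[0,0,-0.15],"twist":0}]'; python3 -c "
from h import *
c=snap('scene','pics/s4.png')['img'][120:230,150:290]
cv2.imwrite('pics/c4.png',cv2.resize(c,(600,471)))"
```

```text
clock: 6.2
ee_pos: [0.576, -0.0738, 0.1805]
eef_rot: [[0.208, -0.978, -0.001], [-0.978, -0.208, 0.0], [-0.001, 0.001, -1.0]]
wrist_force: [6.4, -2.7, -9.7]
finger_gap: 0.0334
gripper_force: 30.8
clock: 6.8
ee_pos: [0.576, -0.0738, 0.188]
eef_rot: [[0.207, -0.978, -0.003], [-0.978, -0.207, 0.0], [-0.001, 0.003, -1.0]]
wrist_force: [10.4, -3.5, -15.9]
finger_gap: 0.034
gripper_force: 31.9
```

View pics/c4.png

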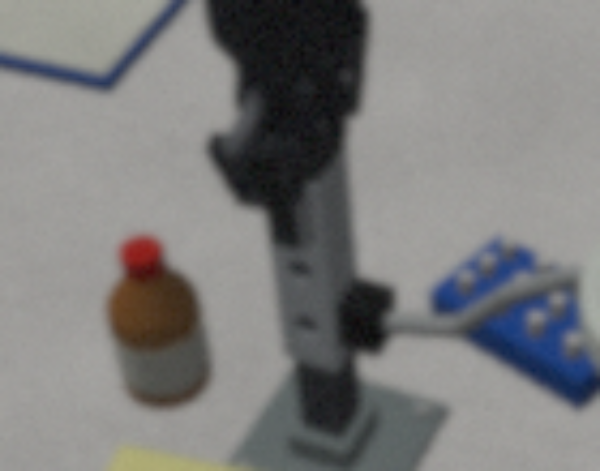

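```bash
cat >> h.py <<'E'
def lift(f,f0="pics/s2.png"):
    a=cv2.resize(cv2.imread(f0)[180:206,211:250],None,fx=8,fy=8,interpolation=cv2.INTER_CUBIC)
    b=cv2.resize(cv2.imread(f)[150:212,201:260],None,fx=8,fy=8,interpolation=cv2.INTER_CUBIC)
    _,s,_,l=cv2.minMaxLoc(cv2.matchTemplate(b,a,cv2.TM_CCOEFF_NORMED))
    dx,dy=l[0]/8-10,l[1]/8-30
    X=np.array([.568,-.05,.122]); k=proj(f,X+[0,0,.01])-proj(f,X)
    return s,dx,dy,10*dy/k[1]
E
python3 -c "
from h import *
print(lift('pics/s3.png'),lift('pics/s4.png'))"
```

```text
(0.9767290353775024, 0.125, 0.25, np.float64(-0.8522629147928724)) (0.9777278900146484, 0.0, -2.25, np.float64(7.6703662331358515))
```

```bash
python3 -m crank '[{"gripper":1,"dp":[0,0,-0.2],"twist":0},{"gripper":1,"dp":[0,0,-0.2],"twist":0},{"gripper":1,"dp":[0,0,-0.2],"twist":0},{"gripper":1,"dp":[0,0,-0.2],"twist":0},{"gripper":1,"dp":[0,0,-0.2],"twist":0},{"gripper":1,"dp":[0,0,-0.2],"twist":0},{"gripper":1,"dp":[0,0,-0.2],"twist":0},{"gripper":1,"dp":[0,0,-0.2],"twist":0},{"gripper":1,"dp":[0,0,-0.1],"twist":0}]'; python3 -m crank '[{"gripper":1,"dp":[0,0,0],"twist":0}]' | grep -E "ee_pos|wrist|gap"; python3 -c "
from h import *
snap('scene','pics/s5.png');print(lift('pics/s5.png'))"
```

```text
clock: 7.75
ee_pos: [0.576, -0.0738, 0.2064]
eef_rot: [[0.208, -0.978, -0.002], [-0.978, -0.208, 0.0], [-0.001, 0.002, -1.0]]
wrist_force: [7.2, -3.7, -9.6]
finger_gap: 0.0342
gripper_force: 32.5
ee_pos: [0.576, -0.0738, 0.2067]
wrist_force: [6.1, -2.1, -6.1]
finger_gap: 0.0335
(0.9770138263702393, -0.5, -7.875, np.float64(26.84628181597548))
```

```bash
python3 -m crank '[{"gripper":1,"dp":[0,0,-0.1],"twist":0},{"gripper":1,"dp":[0,0,-0.1],"twist":0},{"gripper":1,"dp":[0,0,-0.1],"twist":0},{"gripper":1,"dp":[0,0,-0.1],"twist":0},{"gripper":1,"dp":[0,0,-0.1],"twist":0},{"gripper":1,"dp":[0,0,-0.1],"twist":0}]'| grep -E "ee_pos|wrist|gap"
for i in 1 2 ; do python3 -m crank '[{"gripper":1,"dp":[0,0,-0.1],"twist":0}]' | grep -E "ee_pos|wrist"; done
```

```text
ee_pos: [0.576, -0.0738, 0.2123]
wrist_force: [7.6, -2.4, -8.6]
finger_gap: 0.0334
ee_pos: [0.576, -0.0738, 0.2134]
wrist_force: [7.0, -0.7, -7.8]
ee_pos: [0.576, -0.0738, 0.2145]
wrist_force: [5.8, -0.6, -6.6]
```

```bash
python3 -m crank '[{"gripper":1,"dp":[0,0,-0.1],"twist":0}]' | grep -E "ee_pos|wrist"; python3 -m crank '[{"gripper":1,"dp":[0,0,-0.1],"twist":0}]' | grep -E "ee_pos|wrist"; python3 -m crank '[{"gripper":1,"dp":[0,0,-0.1],"twist":0}]' | grep -E "ee_pos|wrist"
```

```text
ee_pos: [0.576, -0.0738, 0.2157]
wrist_force: [5.9, -1.8, -5.8]
ee_pos: [0.576, -0.0739, 0.2173]
wrist_force: [4.3, 0.4, -0.4]
ee_pos: [0.576, -0.0738, 0.2185]
wrist_force: [6.5, -0.8, -5.4]
```

```bash
python3 -m crank '[{"gripper":1,"dp":[0,0,-0.05],"twist":0}]' | grep -E "ee_pos|wrist"; python3 -m crank '[{"gripper":1,"dp":[0,0,-0.05],"twist":0}]' | grep -E "ee_pos|wrist"; python3 -c "
from h import *
c=snap('scene','pics/s6.png')['img'][120:230,150:290];print(lift('pics/s6.png'))
cv2.imwrite('pics/c6.png',cv2.resize(c,(600,471)))"
```

```text
ee_pos: [0.576, -0.0739, 0.2188]
wrist_force: [6.4, -1.6, -6.2]
ee_pos: [0.576, -0.0738, 0.2191]
wrist_force: [7.2, -1.8, -6.5]
(0.9707112312316895, -0.875, -11.625, np.float64(39.63022553786857))
```

View pics/c6.png

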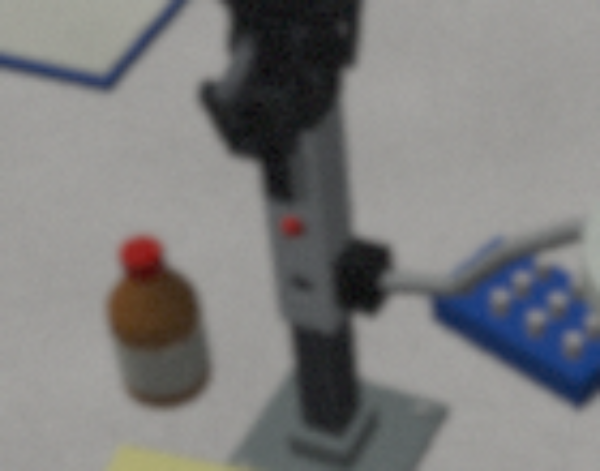

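The red button shows again at crop (292,226), out in the next hole. The tube is about 39.6 mm up, and step 2's force is low. Now the tug.

```bash
for k in a; do :; done; python3 -m crank '[{"gripper":1,"dp":[0,0,-0.05],"twist":0},{"gripper":1,"dp":[0,0,0],"twist":0}]' | grep -E "ee_pos|wrist"; python3 -m crank '[{"gripper":1,"dp":[0,0,-0.05],"twist":0},{"gripper":1,"dp":[0,0,0],"twist":0}]' | grep -E "ee_pos|wrist"; python3 -m crank '[{"gripper":1,"dp":[0,0,-0.05],"twist":0},{"gripper":1,"dp":[0,0,0],"twist":0}]' | grep -E "ee_pos|wrist"
```

```text
ee_pos: [0.576, -0.0738, 0.2196]
wrist_force: [6.9, -0.3, -6.0]
ee_pos: [0.576, -0.0738, 0.2201]
wrist_force: [6.0, -1.4, -6.4]
ee_pos: [0.576, -0.0738, 0.2206]
wrist_force: [6.2, -2.0, -5.5]
```

```bash
python3 -m crank '[{"gripper":1,"dp":[0,0,-0.05],"twist":0},{"gripper":1,"dp":[0,0,0],"twist":0}]' | grep -E "ee_pos|wrist"; python3 -m crank '[{"gripper":1,"dp":[0,0,-0.05],"twist":0},{"gripper":1,"dp":[0,0,0],"twist":0}]' | grep -E "ee_pos|wrist"; python3 -c "
from h import *
snap('scene','pics/s7.png');print(lift('pics/s7.png'))"
```

```text
ee_pos: [0.576, -0.0738, 0.2211]
wrist_force: [5.9, -0.7, -7.1]
ee_pos: [0.576, -0.0738, 0.2216]
wrist_force: [6.6, -0.9, -6.5]
(0.9694879651069641, -0.875, -12.375, np.float64(42.18701428224718))
```

```bash
python3 -m crank '[{"gripper":1,"dp":[0,0,-0.05],"twist":0},{"gripper":1,"dp":[0,0,0],"twist":0}]' | grep -E "ee_pos|wrist"; python3 -m crank '[{"gripper":1,"dp":[0,0,-0.05],"twist":0},{"gripper":1,"dp":[0,0,0],"twist":0}]' | grep -E "ee_pos|wrist"; python3 -m crank '[{"gripper":1,"dp":[0,0,-0.05],"twist":0},{"gripper":1,"dp":[0,0,0],"twist":0}]' | grep -E "ee_pos|wrist"; python3 -c "
from h import *
c=snap('scene','pics/s8.png')['img'][140:210,180:270];print(lift('pics/s8.png'))
d=cv2.imread('pics/s6.png')[140:210,180:270]
cv2.imwrite('pics/c8.png',cv2.resize(np.hstack([d,c]),(800,311),interpolation=cv2.INTER_CUBIC))"
```

```text
ee_pos: [0.576, -0.0738, 0.222]
wrist_force: [5.2, -0.8, -6.4]
ee_pos: [0.576, -0.0738, 0.2222]
wrist_force: [7.3, -1.9, -7.5]
ee_pos: [0.576, -0.0738, 0.2223]
wrist_force: [7.3, -1.8, -9.0]
(0.9692009091377258, -0.875, -12.625, np.float64(43.03927719704006))
```

View pics/c8.png

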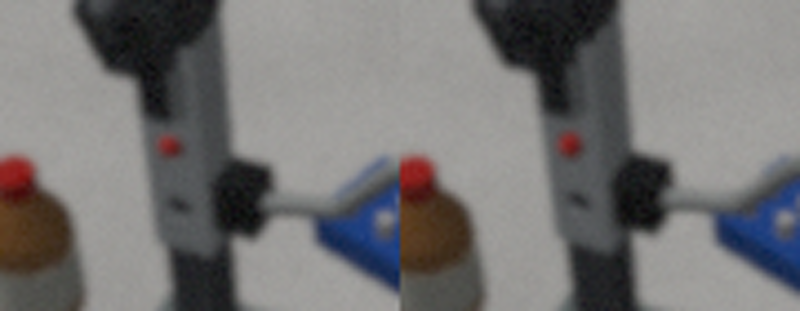

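Right crop: the button is fully visible in the hole, and the tube has stopped at .2223 with force rising. I keep tugging gently.

```bash
python3 -m crank '[{"gripper":1,"dp":[0,0,-0.05],"twist":0},{"gripper":1,"dp":[0,0,-0.05],"twist":0},{"gripper":1,"dp":[0,0,0],"twist":0}]' | grep -E "ee_pos|wrist"; python3 -m crank '[{"gripper":1,"dp":[0,0,-0.05],"twist":0},{"gripper":1,"dp":[0,0,0],"twist":0}]' | grep -E "ee_pos|wrist"
```

```text
ee_pos: [0.5759, -0.0738, 0.2226]
wrist_force: [7.6, -3.7, -11.7]
ee_pos: [0.5759, -0.0738, 0.2227]
wrist_force: [7.9, -3.6, -13.6]
```

```bash
python3 -m crank '[{"gripper":1,"dp":[0,0,-0.05],"twist":0},{"gripper":1,"dp":[0,0,0],"twist":0}]' | grep -E "ee_pos|wrist"; python3 -m crank '[{"gripper":1,"dp":[0,0,-0.05],"twist":0},{"gripper":1,"dp":[0,0,0],"twist":0}]' | grep -E "ee_pos|wrist"; python3 -m crank '[{"gripper":1,"dp":[0,0,-0.05],"twist":0},{"gripper":1,"dp":[0,0,0],"twist":0}]' | grep -E "ee_pos|wrist"
```

```text
ee_pos: [0.5759, -0.0738, 0.2228]
wrist_force: [9.7, -3.6, -15.7]
ee_pos: [0.5759, -0.0738, 0.223]
wrist_force: [10.4, -2.9, -17.6]
ee_pos: [0.5759, -0.0738, 0.2231]
wrist_force: [11.4, -4.5, -19.1]
```

```bash
python3 -m crank '[{"gripper":1,"dp":[0,0,0],"twist":0},{"gripper":1,"dp":[0,0,0],"twist":0},{"gripper":1,"dp":[0,0,0.1],"twist":0},{"gripper":1,"dp":[0,0,0.1],"twist":0},{"gripper":1,"dp":[0,0,0.1],"twist":0},{"gripper":1,"dp":[0,0,0.1],"twist":0},{"gripper":1,"dp":[0,0,0],"twist":0}]' | grep -E "ee_pos|wrist"; python3 -m crank '[{"gripper":0,"dp":[0,0,0],"twist":0},{"gripper":-1,"dp":[0,0,0],"twist":0},{"gripper":-1,"dp":[0,0,0],"twist":0},{"gripper":-1,"dp":[0,0,0],"twist":0},{"gripper":-1,"dp":[0,0,0],"twist":0},{"gripper":-1,"dp":[0,0,0],"twist":0},{"gripper":-1,"dp":[0,0,0],"twist":0},{"gripper":-1,"dp":[0,0,0],"twist":0}]'
```

```text
ee_pos: [0.576, -0.0738, 0.222]
wrist_force: [6.8, -1.4, -5.9]
clock: 13.55
ee_pos: [0.576, -0.0737, 0.2233]
eef_rot: [[0.208, -0.978, 0.0], [-0.978, -0.208, 0.0], [-0.0, -0.0, -1.0]]
wrist_force: [0.0, 0.2, -0.6]
finger_gap: 0.0855
gripper_force: 0.0
```

```bash
python3 -m crank '[{"gripper":-1,"dp":[0,0,-1],"twist":0},{"gripper":-1,"dp":[0,0,-1.5],"twist":0},{"gripper":-1,"dp":[0,0,-1.5],"twist":0},{"gripper":-1,"dp":[0,0,-1.5],"twist":0},{"gripper":-1,"dp":[0,0,-1.5],"twist":0},{"gripper":-1,"dp":[0,0,-1.5],"twist":0},{"gripper":-1,"dp":[0,0,0],"twist":0},{"gripper":-1,"dp":[0,0,0],"twist":0},{"gripper":-1,"dp":[0,0,0],"twist":0}]'; python3 -c "
from h import *
c=snap('scene','pics/s9.png')['img'][100:270,150:360];print(lift('pics/s9.png'))
cv2.imwrite('pics/c9.png',cv2.resize(c,(740,599)))"
```

```text
clock: 14.45
ee_pos: [0.5757, -0.0736, 0.3074]
eef_rot: [[0.208, -0.978, -0.002], [-0.978, -0.208, 0.0], [-0.001, 0.001, -1.0]]
wrist_force: [-0.8, 0.3, -0.1]
finger_gap: 0.0853
gripper_force: 0.0
(0.9714803099632263, -0.875, -11.375, np.float64(38.777962623075695))
```

View pics/c9.png

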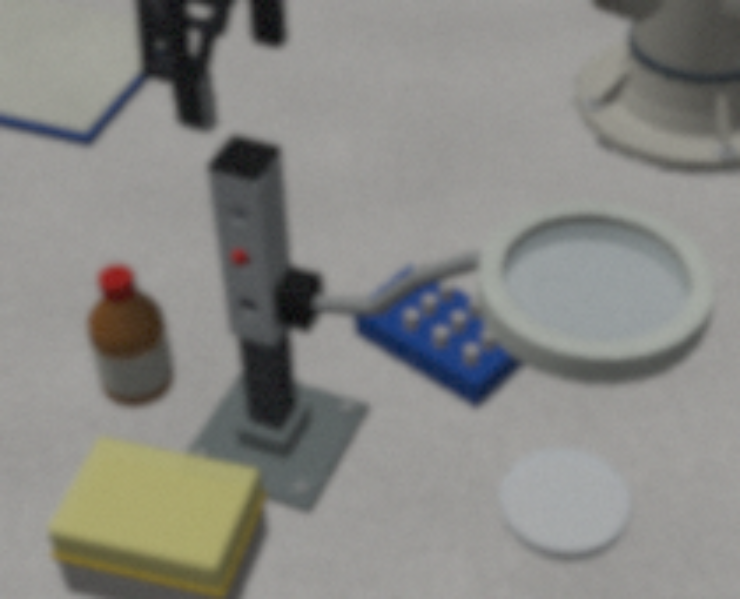

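The button sits red in the middle hole (crop (240,258)), the tube rests about 39 mm up, the gripper is clear, and the bystanders look unmoved.

```bash
python3 -c "
from station import arm
print(arm.hand_in())"
```

```text
the job is handed in; nothing more can be done
None
```

The magnifier stands one hole higher (about 39 mm up by camera) with the button sprung out; it held a 19 N upward tug at the wrist, the gripper let go clear of everything, and the job is handed in (no verdict was returned).

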